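Screw the desiccant plug into the disk vault

TASK

Fit the orange-topped desiccant plug into the open screw neck on top of the tan disk vault: stand it upright in the neck and, with a light hand, turn it backward (anticlockwise from above) up the thread until you feel the thread start drop in, then screw it forward (clockwise) until its flange sits fully home, flat on the rim, and is snug (finger-tight, no more), and let go. Never force it or let it go in crooked, and leave everything else on the cabinet top as it lies.

Things in the scene. Friction and masses are not known exactly. Their poses are not given: they have to be found in the camera images.
- plug_mid (a point): centre (half-way up) of the desiccant plug, standing upright on the cabinet top: 69 high, 0.12 kg. From below: white cartridge 42.4 across, 34 high, its foot tapered to 33; orange flange 68 across, 5 thick; orange grip bar 50 long, 14 wide, 30 high. x runs along the bar, y across it, z up
- plug_grip (a point): centre of the plug's grip bar (50 along x, 14 across y, 30 high); 20 above the flange's underside, 15 above its top face (fingers must stay above that)
- plug_seat (a point): centre of the underside of the plug's flange, which must come down on the neck's rim; 34 above the plug's foot; z up the plug's axis. Three thread lugs stand out from the white cartridge below, 120 degrees apart, to 51.2 across, each 24 degrees long, 3 high, underside 12.5 below this point
- port_rim (a point): centre of the top face of the fixed chrome neck, upright on the vault's lid: rim 124 above the cabinet top and 14 above the lid, 62 across outside, bore 54 with thread ridges leaving 45.2 clear. The plug has about 1.4 of side play and 1 of end play in it. Axes as the vault's; they do NOT tell where the thread starts lie: those are unmarked and must be felt
- port_thread (a point): on the neck's axis, 10 below the rim. Right-hand thread, three starts, lead 21 a turn. Set in anyhow, the flange rests 5 to 12 above the rim. Turned backward it climbs 7 per 120 degrees to 12; there the lugs leave the starts and it drops to 5. Then 90 degrees forward bring the flange home; 15 more and it bites: 0.3 to 1 N m is snug and stays, 2 N m too tight. More than 60 N on the way spoils the thread
- vault: tan sheet steel disk vault, locked, 200 (x) x 250 (y) x 110 high, heavy and fixed, chrome cam lock on its -x face; the neck stands 35 from its centre towards the lock; origin under its centre
- disk_a: teal 3.5-inch diskette, 94 x 90 x 3.3, lying flat; origin under its centre. Bystander, leave alone
- disk_b: second teal diskette, the same; bystander
- heatsink: black finned aluminium heat sink, 60 x 50 x 30, fins up; origin under its centre; bystander
- magnet: grey ceramic ring magnet, 44 across, 9 high; origin under its centre; bystander
- key: small round chrome key lying flat, 50 long; bystander
- dust_cap: red plastic transit cap, 64 across, 15 high; origin under its centre; bystander
- marker: blue marker pen, 130 x 12 x 12, lying; bystander

How it is judged (in metres and radians):
On the way, in this order (a step that is already met when the one before it is completed fails the run):
1. the plug, upright in the neck, has been turned back slowly to the top of the thread (flange about 11 to 12 mm above the rim, its weight on the thread) (z of plug_seat in the frame of port_rim between 0.0108 and 0.0132 m and horizontal distance between plug_seat and port_rim below 0.003 m and angle between plug_seat's own z axis and vertical below 0.09 rad and contact force between plug and port above 0.8 N and linear speed of plug below 0.005 m/s), for 0.1 s.
2. the thread starts have dropped in (flange about 5 mm above the rim) (z of plug_seat in the frame of port_rim between 0.002 and 0.0066 m and horizontal distance between plug_seat and port_rim below 0.003 m and angle between plug_seat's own z axis and vertical below 0.09 rad).
At the end, for the whole second after the job is handed in: the plug is screwed home: flange within 1 mm of the rim and held down on it by the thread (at least 4 N between plug and neck), within 3 mm of the neck's centre, upright within 0.05 rad, at rest and released (z of plug_seat in the frame of port_rim between -0.002 and 0.001 m and contact force between plug and port above 4 N and horizontal distance between plug_seat and port_rim below 0.003 m and angle between plug_seat's own z axis and vertical below 0.05 rad and linear speed of plug below 0.01 m/s); the robot touches nothing.
It fails at once if plug and neck pressed on each other with more than 60 N before the flange is home (forced or cross-threaded) (contact force between plug and port above 60 N and z of plug_seat in the frame of port_rim above 0.0015 m).
It fails at once if plug and neck pressed on each other with more than 200 N (overtightened) (contact force between plug and port above 200 N).
It fails at once if plug more than 0.2 rad crooked in the neck (horizontal distance between plug_seat and port_rim below 0.015 m and z of plug_seat in the frame of port_rim below 0.014 m and angle between plug_seat's own z axis and vertical above 0.2 rad).
It fails at once if a bystander moved by more than 15 mm (distance of any of disk_a, disk_b, heatsink, magnet, key, dust_cap, marker from where it was at the start of the episode above 0.015 m).
It also fails if it takes over 72 s, if anything falls off the work surface, if the arm or the gripper's body presses on something with over 40 N, if the wrist force passes 120 N, or if a joint passes its speed limit or range.

ROBOT

A 6-joint arm with a two-finger parallel gripper is mounted at the origin on the work surface. World frame = base frame: x ahead of the robot, y to its left, z up, the work surface at z = 0. Lengths are in mm, angles in rad, forces in N, time in s.
With the tool pointing down it reaches from about 325 to 900 mm from the base axis. Payload 6.1 kg.
Tool frame: the origin (TCP) lies on the centre line of the jaws, within the pads' length; the fingertips stand robot.tips_ahead ahead of it and the grasp point (between the pads) lies 8 mm behind it (robot.tips_ahead is the distance from the TCP to the fingertips, in mm); z points along the fingers, y is the direction in which the jaws open and shut (so a half turn about z gives the same grasp; the last joint's range is limited). The gripper opens to 87 mm and grips with 3 to 60 N. Pads are 19 mm wide; open, the fingers measure 117 mm over their backs; the gripper's body (75 mm by 190 mm) begins 51 mm behind the grasp point.
Start: joints at [1.044, 0.22, 1.526, -0, 1.395, -0.126], TCP at [243.845, 575.461, 233.538] pointing down, gripper open.
Joint ranges: [-2.98, 2.98], [-0.91, 2.08], [0.09, 2.57], [-1.24, 4.39], [0.2, 2.65], [-2.68, 2.68]. Speed limits (rad/s): [2.57, 2.57, 3.01, 3.14, 3.14, 3.14].

INTERFACE

Orientations are given as a 3x3 rotation matrix whose columns are the frame's x, y, z axes.
In Python, from plant import robot gives the robot as it stands. The module is installed in compiled form; this text tells all that it offers.
- The arm moves only by the shell command python3 -m handwheel 'ROWS' [OPENING]. ROWS is JSON, a list of rows, each a list of 6 numbers: the shift along the tool's x, y, z in mm, then the turn, a rotation vector about the tool's x, y, z in rad. A call has 1 to 20 rows; each row shifts and turns the pose as measured when the row begins, along the tool's axes as they then stand; what a row does not reach is not made up. A row lasts 1/12 s, in which the tool goes at most 41.7 mm and 7.16 degrees, less where a joint would pass 70% of its speed; a pose out of reach is approached as far as the arm can. A call with a gripper value outside its range is refused whole. OPENING is the opening, from 0 (shut) to 1 (fully open), set as the call begins (- or left out, the last holds). The fingers move at their own pace and stop on an object; the grip force is fixed at half the most. Time passes only in rows, so rows that do not move let the fingers close. It gives the time, the measured TCP pose, the force and the opening at its end, in the units of the state.
- robot.read_state(): the state, without advancing time (a new reading comes with each control period).
- robot.grab_frame(name): name is "side" or "top" or "wrist"; returns the picture (400x640x3 uint8, red, green, blue); there is no depth.
- robot.camera_params(name): a dict with "fx", "fy", "cx", "cy" (pixels), "k1" (the pictures are not rectified: a ray, as slopes to the right and down, at radius r is drawn at 1 + k1 r^2 times it, then the intrinsics apply), "position" and "orientation" of the camera in the world. Camera axes: x right, y up, looking along -z (the intrinsics and any distortion apply to the point x, -y, -z); pixel columns grow to the right and rows downward; lengths in mm; the calibration is good to about 2 mm. A picture is of the moment at which its call begins: read the wrist's pose just before it. camera_params takes no time and is no camera call; for the wrist camera it gives the pose at the moment of the call.
- robot.close_job(): hands the job in, once; it reports no verdict.
The state is a dict: "t": time; "q": joint angles; "qvel": joint speeds; "effort": joint torques, N m; "tcp_pos": TCP position; "ee_rot": TCP orientation; "force": force on the tool from outside, world axes, zero at the start; "ft_torque": the same for the moment, N m; "gripper_width": opening from 0.0 (shut) to 1.0 (fully open).
Only numpy, scipy, OpenCV 4.12 (cv2) and the standard library are available. Lean on these libraries where they do the work, as an engineer would, in place of code of your own. Each camera call takes 0.05 s, during which the arm holds its last target.

## Working session

There is one attempt and no reset: what is moved stays moved. The work goes in short steps, Python scripts to look and compute and a shell command to move; the robot and the scene stay as the last step left them, time stands still between calls to the robot, and variables do not carry over. Pictures are saved under pics/ and viewed, and the job is handed in when it is done.

```bash
mkdir -p pics
python3 - <<'E'
from plant import robot
import cv2
s=robot.read_state();print(s)
print(robot.tips_ahead)
for n in("side","top","wrist"):
    p=robot.camera_params(n);print(n,p)
    cv2.imwrite(f"pics/{n}0.png",robot.grab_frame(n)[:,:,::-1])
E
```

```text
{'t': 0.0, 'q': array([ 1.04389720e+00,  2.21233685e-01,  1.52762848e+00,  1.16949113e-07,
        1.39470858e+00, -1.26086051e-01]), 'qvel': array([-0.00121456,  0.00023304,  0.00085817, -0.00165355,  0.00062393,
       -0.00018575]), 'effort': array([-1.14778677e-04, -4.94613898e+01, -3.87370527e+01,  6.96704350e-02,
        5.74169517e-02, -1.43137627e-04]), 'tcp_pos': array([243.53974857, 574.93383696, 232.42337338]), 'ee_rot': array([[-9.20743933e-01,  3.90166144e-01, -9.94792949e-04],
       [ 3.90167333e-01,  9.20742379e-01, -1.70974491e-03],
       [ 2.48863448e-04, -1.96237296e-03, -9.99998044e-01]]), 'force': array([ 0.42922357, -0.17184782,  0.23397847]), 'ft_torque': array([ 0.04897237,  0.02441295, -0.00728919]), 'gripper_width': 0.9981987146276035}
11.0
side {'fx': 412.66093430800095, 'fy': 412.66093430800095, 'cx': 322.09581808429243, 'cy': 202.14394244477862, 'k1': -0.06391809418012001, 'position': array([ 281.51610324, -796.40832731,  591.89904317]), 'orientation': array([[ 0.95337663,  0.14561141, -0.26432993],
       [-0.30174777,  0.47334193, -0.82758426],
       [ 0.00461272,  0.86876046,  0.49521105]])}
top {'fx': 436.6606192681156, 'fy': 436.6606192681156, 'cx': 322.39275621153973, 'cy': 201.1867625124049, 'k1': -0.05177585009402906, 'position': array([ 407.45497986,    4.02370289, 1187.73281358]), 'orientation': array([[ 0.0076016 ,  0.99351651, -0.11343355],
       [-0.99996912,  0.00732647, -0.0028421 ],
       [-0.00199261,  0.11345165,  0.99354152]])}
wrist {'fx': 331.29013050960054, 'fy': 331.29013050960054, 'cx': 315.8015599643054, 'cy': 197.20860103192425, 'k1': -0.05747548474884625, 'position': array([183.15349287, 600.33806379, 384.2734472 ]), 'orientation': array([[ 0.39113547, -0.89336069, -0.22117803],
       [ 0.92033183,  0.37927045,  0.09562033],
       [-0.00153716, -0.24095768,  0.97053441]])}
```

View pics/side0.png

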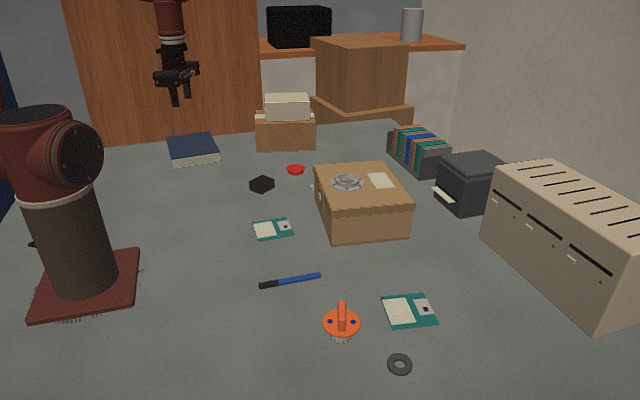

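View pics/top0.png

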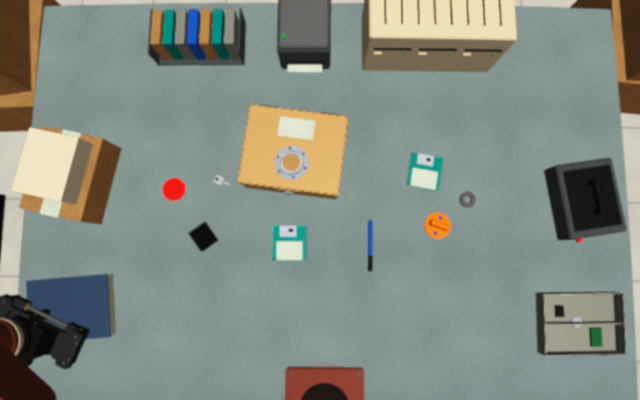

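View pics/wrist0.png

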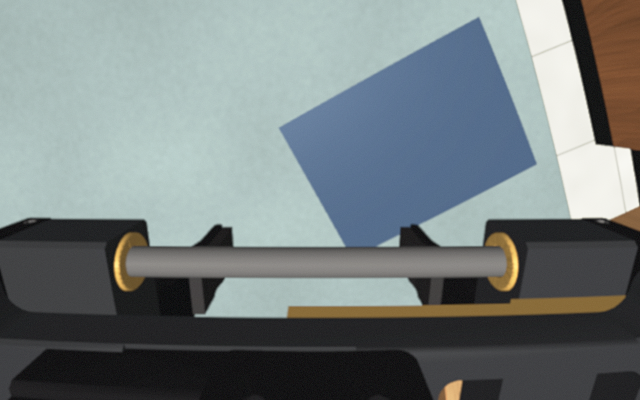

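```bash
cat > h.py <<'E'
import numpy as np, cv2
from plant import robot
def ray(p,u,v):
    x=(u-p['cx'])/p['fx'];y=(v-p['cy'])/p['fy']
    d=cv2.undistortPoints(np.array([[[u,v]]],float),np.array([[p['fx'],0,p['cx']],[0,p['fy'],p['cy']],[0,0,1]]),np.array([p['k1'],0,0,0.]))[0,0]
    r=p['orientation']@np.array([d[0],-d[1],-1]);return p['position'],r
def atz(p,u,v,z):
    o,r=ray(p,u,v);return o+r*(z-o[2])/r[2]
def proj(p,X):
    c=p['orientation'].T@(np.asarray(X,float)-p['position'])
    x,y=c[0]/-c[2],-c[1]/-c[2];k=1+p['k1']*(x*x+y*y)
    return p['fx']*x*k+p['cx'],p['fy']*y*k+p['cy']
def crop(img,u,v,w,h,s,name):
    c=img[v-h:v+h,u-w:u+w];cv2.imwrite(name,cv2.resize(c,None,fx=s,fy=s,interpolation=cv2.INTER_CUBIC))
def pose():
    s=robot.read_state();R=s['ee_rot'];print('t',round(s['t'],2),'tcp',s['tcp_pos'].round(1),'z',R[:,2].round(4),'yaw y',round(np.degrees(np.arctan2(R[1,1],R[0,1])),2),'F',s['force'].round(1),'T',s['ft_torque'].round(2),'g',round(s['gripper_width'],3));print('q',s['q'].round(2));return s
E
python3 - <<'E'
import cv2
from h import *
t=cv2.imread('pics/top0.png')
a=cv2.resize(t[200:250,410:466],None,fx=7,fy=7,interpolation=cv2.INTER_CUBIC)
b=cv2.resize(t[137:187,264:320],None,fx=7,fy=7,interpolation=cv2.INTER_CUBIC)
cv2.imwrite('pics/c0.png',np.hstack([a,b]))
s=cv2.imread('pics/side0.png')
a=cv2.resize(s[295:350,315:370],None,fx=7,fy=7,interpolation=cv2.INTER_CUBIC)
b=cv2.resize(s[160:215,320:375],None,fx=7,fy=7,interpolation=cv2.INTER_CUBIC)
cv2.imwrite('pics/c1.png',np.hstack([a,b]))
E
```

```text
(no output)
```

View pics/c0.png

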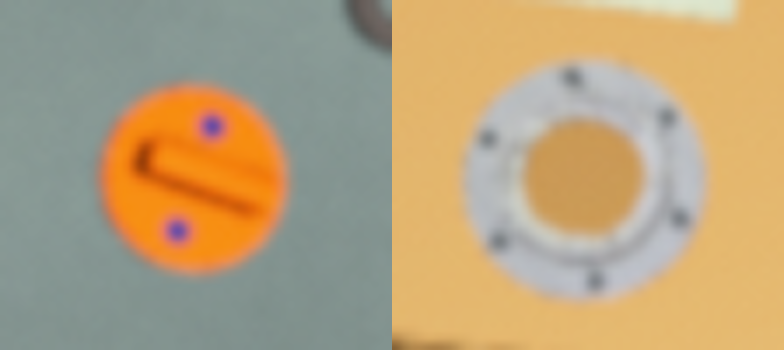

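View pics/c1.png

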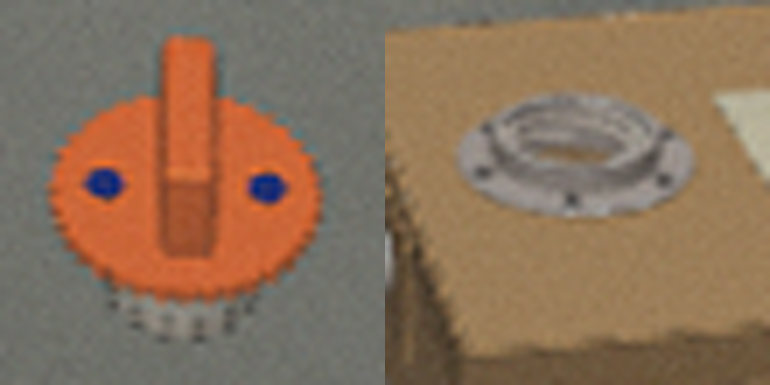

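Run:
```python
from h import *
np.set_printoptions(precision=1,suppress=True)
p=robot.camera_params('top');s=robot.camera_params('side')
print('plug',atz(p,437.3,225.05,39))
d1=atz(p,439.7,217.6,39);d2=atz(p,435.0,232.6,39);print(d1,d2,np.degrees(np.arctan2(*(d1-d2)[1::-1])))
print('plug side dots', atz(s,315+104.5/7-.5,295+184.5/7-.5,39),atz(s,315+267.5/7-.5,295+188.5/7-.5,39))
print('port base',atz(p,291.2,162,114), atz(p,291.2,162,111))
for e in((264+(464-392)/7,162),(264+(706-392)/7,162)): print(atz(p,*e,113))
# side rim ellipse: left 490 right 663 top 93 , y centre ~130
print('rim side',atz(s,320+(575-385)/7-.5,160+130/7-.5,124))
print('base side',atz(s,320+(576-385)/7-.5,160+155/7-.5,113))
# vault corners
for c in((253,105),(348,117),(338,197),(239,184)): print(atz(p,*c,110))
```

```text
plug [ 477.4 -296.5   39. ]
[ 497.2 -303.3   39. ] [ 457.5 -290.    39. ] -18.54254246966476
plug side dots [ 458.7 -288.8   39. ] [ 498.4 -302.7   39. ]
port base [628.2  85.9 114. ] [628.8  86.1 111. ]
[628.1 128.4 113. ]
[628.7  41.7 113. ]
rim side [628.6  85.4 124. ]
base side [629.9  86.7 113. ]
[776.9 186.6 110. ]
[746.6 -56.4 110. ]
[541.3 -31.6 110. ]
[572.2 216.  110. ]
```

```bash
python3 -m handwheel '[[0,0,0,0,0,0.12],[0,0,0,0,0,0.12],[0,0,0,0,0,0.12],[0,0,0,0,0,0.12],[0,0,0,0,0,0.12],[0,0,0,0,0,0.12],[0,0,0,0,0,0.12],[0,0,0,0,0,0.12],[0,0,0,0,0,0.12],[0,0,0,0,0,0.12],[0,0,0,0,0,0.12],[0,0,0,0,0,0.12],[0,0,0,0,0,0.05],[0,0,0,0,0,0]]' 0.6
cat > rel.py <<'E'
import sys
from h import *
s=pose();R=s['ee_rot'];T=np.array([float(a) for a in sys.argv[1:4]])
print('shift in tool axes',(R.T@(T-s['tcp_pos'])).round(1))
if len(sys.argv)>4: 
    yaw=np.radians(float(sys.argv[4]));Rt=np.column_stack([[np.sin(yaw),-np.cos(yaw),0],[np.cos(yaw),np.sin(yaw),0],[0,0,-1]])
    print('rotvec',cv2.Rodrigues(R.T@Rt)[0].ravel().round(4))
E
python3 rel.py 478 -296 200 -18.5
```

```text
t: 1.32
tcp_pos: [241.7, 571.7, 225.6]
ee_rot: [[0.375, 0.927, -0.007], [0.927, -0.375, -0.012], [-0.014, -0.002, -1.0]]
force: [-0.0, 0.2, 0.2]
gripper_width: 0.597
t 1.32 tcp [241.7 571.7 225.6] z [-0.007  -0.012  -0.9999] yaw y -22.01 F [-0.   0.2  0.2] T [-0.09  0.06 -0.01] g 0.597
q [1.04 0.23 1.53 0.   1.39 1.43]
shift in tool axes [-715.5  544.4   34.4]
rotvec [-1.57    0.0481  0.0107]
```

```bash
sed -i 's/\[np.sin(yaw),-np.cos(yaw),0\]/[-np.sin(yaw),np.cos(yaw),0]/' rel.py
python3 -m handwheel '[[-32,24,0,0,0,0],[-32,24,0,0,0,0],[-32,24,0,0,0,0],[-32,24,0,0,0,0],[-32,24,0,0,0,0],[-32,24,0,0,0,0],[-32,24,0,0,0,0],[-32,24,0,0,0,0],[-32,24,0,0,0,0],[-32,24,0,0,0,0],[-32,24,0,0,0,0],[-32,24,0,0,0,0],[-32,24,0,0,0,0],[-32,24,0,0,0,0],[-32,24,0,0,0,0],[-32,24,0,0,0,0],[-32,24,0,0,0,0],[-32,24,0,0,0,0]]' 
python3 rel.py 478 -296 200 -18.5
```

```text
t: 2.82
tcp_pos: [442.3, -143.6, 229.6]
ee_rot: [[0.325, 0.946, -0.003], [0.946, -0.325, -0.016], [-0.016, 0.003, -1.0]]
force: [0.5, 0.3, 0.5]
gripper_width: 0.597
t 2.82 tcp [ 442.3 -143.6  229.6] z [-0.0025 -0.0157 -0.9999] yaw y -18.98 F [0.5 0.3 0.5] T [-0.03  0.05  0.02] g 0.597
q [-0.47 -0.17  1.93 -0.02  1.37 -0.14]
shift in tool axes [-132.    83.2   31.9]
rotvec [ 0.0027  0.0157 -0.0084]
```

```bash
python3 -m handwheel '[[-33,20,6,0,0,0],[-33,20,6,0,0.008,0],[-33,20,6,0,0.008,0],[-28,18,6,0,0,-0.008],[0,0,0,0,0,0],[0,0,0,0,0,0]]' 
python3 rel.py 478 -296 120 -18.5
python3 - <<'E'
from h import *
cv2.imwrite('pics/w1.png',robot.grab_frame('wrist')[:,:,::-1]);cv2.imwrite('pics/s1.png',robot.grab_frame('side')[:,:,::-1])
pose()
p=robot.camera_params('wrist')
for z in(39,69): print(proj(p,[478,-296,z]))
E
```

```text
t: 3.32
tcp_pos: [475.5, -305.6, 205.1]
ee_rot: [[0.314, 0.949, 0.004], [0.949, -0.314, -0.002], [-0.0, 0.005, -1.0]]
force: [0.4, -0.5, 0.1]
gripper_width: 0.601
t 3.32 tcp [ 475.5 -305.6  205.1] z [ 0.0045 -0.0018 -1.    ] yaw y -18.29 F [ 0.4 -0.5  0.1] T [-0.09  0.08  0.  ] g 0.601
q [-0.71  0.1   1.72  0.    1.32 -0.39]
shift in tool axes [ 9.9 -1.  85.1]
rotvec [0.0048 0.0003 0.0037]
t 3.42 tcp [ 475.5 -304.1  205.4] z [ 0.0046 -0.0021 -1.    ] yaw y -18.22 F [-0.3  0.5 -1. ] T [-0.11  0.07 -0.04] g 0.596
q [-0.71  0.09  1.72  0.    1.32 -0.39]
(np.float64(314.98161387602715), np.float64(174.5960318726801))
(np.float64(315.0422150941049), np.float64(180.56029641103743))
```

View pics/w1.png

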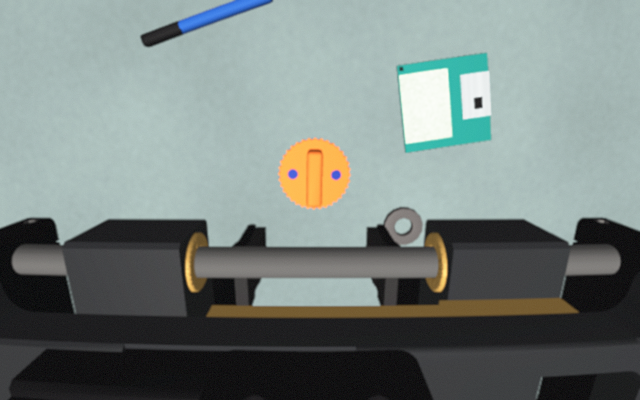

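```bash
python3 -m handwheel '[[4,1,30,0.002,0,0.004],[4,0,30,0.002,0,0.004],[0,0,30,0,0,0],[0,0,20,0,0,0],[0,0,5,0,0,0],[0,0,0,0,0,0],[0,0,0,0,0,0]]' 
python3 rel.py 477.7 -296 54 -18.8
```

```text
t: 4.0
tcp_pos: [483.0, -288.5, 94.0]
ee_rot: [[0.307, 0.952, 0.009], [0.952, -0.307, -0.006], [-0.003, 0.01, -1.0]]
force: [0.1, -0.1, 0.8]
gripper_width: 0.596
t 4.0 tcp [ 483.  -288.5   94. ] z [ 0.0092 -0.0057 -0.9999] yaw y -17.87 F [ 0.1 -0.1  0.8] T [-0.06  0.08  0.02] g 0.596
q [-0.68  0.21  1.82  0.    1.1  -0.37]
shift in tool axes [-8.7 -3.1 39.9]
rotvec [0.0105 0.0025 0.0162]
```

```bash
python3 -m handwheel '[[-5,-2,5,0.01,0.002,0.015],[-3,-1,4,0,0,0],[0,0,0,0,0,0],[0,0,0,0,0,0],[0,0,0,0,0,0]]' 
python3 rel.py 477.7 -296 54 -18.8
```

```text
t: 4.42
tcp_pos: [480.5, -297.6, 90.9]
ee_rot: [[0.321, 0.947, 0.007], [0.947, -0.321, -0.007], [-0.004, 0.009, -1.0]]
force: [0.5, 0.5, -0.5]
gripper_width: 0.606
t 4.42 tcp [ 480.5 -297.6   90.9] z [ 0.0073 -0.0066 -1.    ] yaw y -18.72 F [ 0.5  0.5 -0.5] T [-0.14  0.04 -0.04] g 0.606
q [-0.69  0.22  1.81 -0.    1.1  -0.37]
shift in tool axes [ 0.7 -3.5 36.9]
rotvec [0.009  0.0039 0.0013]
```

```bash
python3 -m handwheel '[[0,-3,12,0.009,0.004,0],[0,0,12,0,0,0],[0,0,10,0,0,0],[0,0,0,0,0,0],[0,0,0,0,0,0],[0,0,0,0,0,0]]' 
python3 rel.py 477.7 -296 54 -18.8
```

```text
t: 4.92
tcp_pos: [477.0, -296.9, 52.7]
ee_rot: [[0.322, 0.947, -0.001], [0.947, -0.322, 0.001], [0.001, -0.002, -1.0]]
force: [-0.6, -0.4, 0.9]
gripper_width: 0.602
t 4.92 tcp [ 477.  -296.9   52.7] z [-0.0013  0.0012 -1.    ] yaw y -18.77 F [-0.6 -0.4  0.9] T [-0.12  0.11 -0.04] g 0.602
q [-0.7   0.27  1.83  0.    1.04 -0.37]
shift in tool axes [ 1.1  0.4 -1.3]
rotvec [-0.0016 -0.0008  0.0005]
```

```bash
python3 -m handwheel '[[0,0,-2,0,0,0],[0,0,0,0,0,0],[0,0,0,0,0,0]]' 
python3 rel.py 477.7 -296 54 -18.8
python3 -m handwheel '[[0,0,0,0,0,0],[0,0,0,0,0,0],[0,0,0,0,0,0],[0,0,0,0,0,0],[0,0,0,0,0,0],[0,0,0,0,0,0],[0,0,0,0,0,0],[0,0,0,0,0,0]]' 0
python3 - <<'E'
from h import *
pose()
a=robot.grab_frame('side')[270:370,285:410];b=robot.grab_frame('wrist')[100:400,100:540]
cv2.imwrite('pics/g1.png',cv2.resize(a,None,fx=5,fy=5)[:,:,::-1]);cv2.imwrite('pics/g2.png',b[:,:,::-1])
E
```

```text
t: 5.17
tcp_pos: [477.0, -296.7, 54.8]
ee_rot: [[0.322, 0.947, -0.002], [0.947, -0.322, 0.002], [0.001, -0.002, -1.0]]
force: [-0.2, 0.0, -0.1]
gripper_width: 0.597
t 5.17 tcp [ 477.  -296.7   54.8] z [-0.0016  0.0016 -1.    ] yaw y -18.76 F [-0.2  0.  -0.1] T [-0.08  0.07 -0.05] g 0.597
q [-0.7   0.27  1.83  0.    1.05 -0.37]
shift in tool axes [0.9 0.4 0.8]
rotvec [-0.0021 -0.001   0.0006]
t: 5.83
tcp_pos: [478.0, -297.4, 56.5]
ee_rot: [[0.322, 0.947, 0.001], [0.947, -0.322, -0.0], [-0.0, 0.001, -1.0]]
force: [-0.2, -0.6, -1.5]
gripper_width: 0.159
t 5.83 tcp [ 478.  -297.4   56.5] z [ 8.e-04 -4.e-04 -1.e+00] yaw y -18.76 F [-0.2 -0.6 -1.5] T [-0.11  0.03 -0.03] g 0.159
q [-0.7   0.27  1.83  0.    1.05 -0.37]
```

View pics/g1.png

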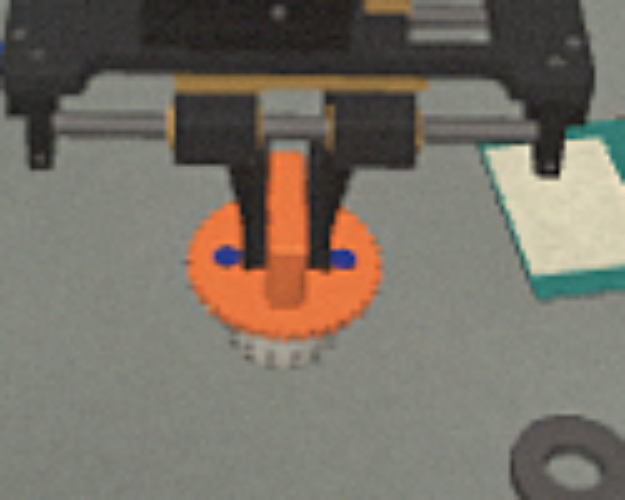

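```bash
python3 -m handwheel '[[0,0,-15,0,0,0],[0,0,-30,0,0,0],[0,0,-34,0,0,0],[0,0,-34,0,0,0],[0,0,-34,0,0,0],[0,0,-15,0,0,0],[0,0,0,0,0,0],[0,0,0,0,0,0]]' 
python3 rel.py 628.8 86 210 -18.8
```

```text
t: 6.6
tcp_pos: [475.1, -295.0, 220.7]
ee_rot: [[0.322, 0.947, -0.007], [0.947, -0.322, 0.006], [0.004, -0.009, -1.0]]
force: [-0.2, -0.7, -1.9]
gripper_width: 0.16
t 6.6 tcp [ 475.1 -295.   220.7] z [-0.0072  0.0064 -1.    ] yaw y -18.76 F [-0.2 -0.7 -1.9] T [-0.1   0.07  0.06] g 0.16
q [-0.7   0.08  1.71  0.    1.36 -0.37]
shift in tool axes [410.2  23.1  12. ]
rotvec [-0.0089 -0.0037  0.0006]
```

```bash
python3 -m handwheel '[[15,1,0,-0.004,-0.002,0],[33,2,0,-0.004,-0.002,0],[33,2,0,0,0,0],[33,2,0,0,0,0],[33,2,0,0,0,0],[33,2,0,0,0,0],[33,2,0,0,0,0],[33,2,0,0,0,0],[33,2,0,0,0,0],[33,2,0,0,0,0],[33,2,0,0,0,0],[15,1,0,0,0,0],[0,0,0,0,0,0],[0,0,0,0,0,0],[0,0,0,0,0,0]]' 
python3 rel.py 628.8 86 210 -18.8
```

```text
t: 7.85
tcp_pos: [601.9, 56.1, 183.3]
ee_rot: [[0.326, 0.944, -0.046], [0.945, -0.326, 0.009], [-0.007, -0.047, -0.999]]
force: [-0.2, 0.5, -1.0]
gripper_width: 0.16
t 7.85 tcp [601.9  56.1 183.3] z [-0.0464  0.0088 -0.9989] yaw y -19.03 F [-0.2  0.5 -1. ] T [-0.1   0.01  0.05] g 0.16
q [-0.04  0.25  1.59  0.01  1.35  0.29]
shift in tool axes [ 36.9  14.4 -27.7]
rotvec [-0.0467  0.0067 -0.0038]
```

```bash
python3 -m handwheel '[[0,0,-20,-0.02,0.003,0],[8,4,-10,-0.02,0.003,0],[15,6,0,-0.007,0,0],[12,4,0,0,0,0],[0,0,0,0,0,0],[0,0,0,0,0,0]]' 
python3 rel.py 628.8 86 190 -18.8
python3 - <<'E'
from h import *
pose()
a=robot.grab_frame('side');b=robot.grab_frame('wrist')
cv2.imwrite('pics/p1.png',cv2.resize(a[110:230,285:445],None,fx=5,fy=5)[:,:,::-1]);cv2.imwrite('pics/p2.png',b[:,:,::-1])
E
```

```text
t: 8.35
tcp_pos: [626.8, 79.4, 209.9]
ee_rot: [[0.334, 0.943, -0.003], [0.943, -0.334, -0.003], [-0.004, -0.002, -1.0]]
force: [-1.2, 0.4, -1.2]
gripper_width: 0.16
t 8.35 tcp [626.8  79.4 209.9] z [-0.0034 -0.0027 -1.    ] yaw y -19.49 F [-1.2  0.4 -1.2] T [-0.07  0.12 -0.04] g 0.16
q [ 0.    0.26  1.53 -0.    1.36  0.34]
shift in tool axes [ 6.9 -0.2 19.9]
rotvec [-0.0023  0.0037 -0.012 ]
t 8.35 tcp [626.8  79.4 209.9] z [-0.0034 -0.0027 -1.    ] yaw y -19.49 F [-1.2  0.4 -1.2] T [-0.07  0.12 -0.04] g 0.16
q [ 0.    0.26  1.53 -0.    1.36  0.34]
```

View pics/p1.png

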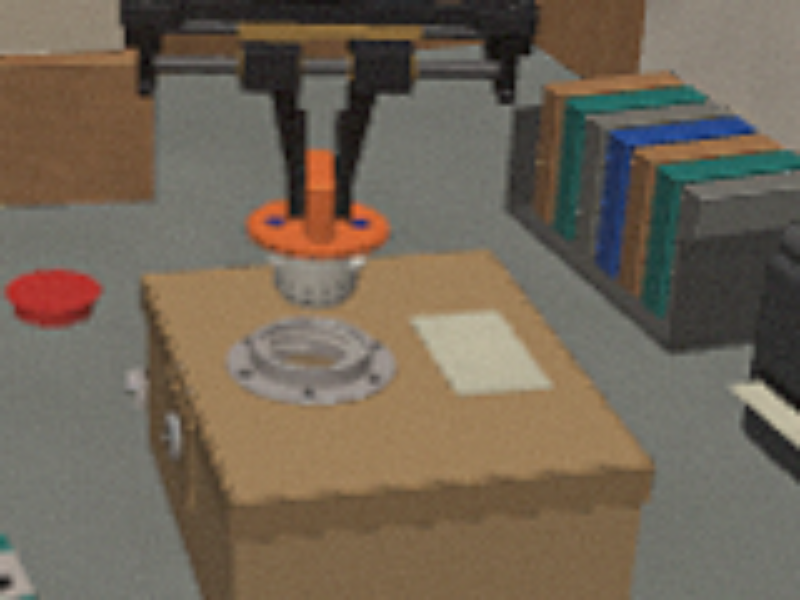

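View pics/p2.png

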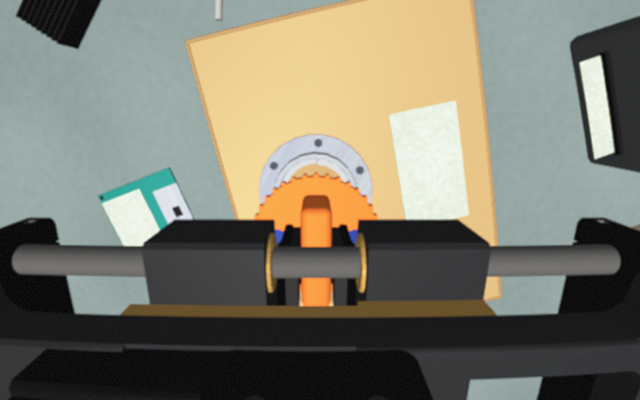

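Run:
```python
from h import *
np.set_printoptions(precision=1,suppress=True)
p=robot.camera_params('top');w=robot.camera_params('wrist');s=robot.camera_params('side')
Z=114
c=[(571,77),(668,117),(680,219),(596,282),(499,242),(487,138)]
P=np.array([atz(p,264+(a-392+.5)/7-.5,137+(b+.5)/7-.5,Z) for a,b in c]);m=P.mean(0);print(P-m,m,np.linalg.norm(P-m,axis=1))
W=np.array([atz(w,*q,Z) for q in((274,166),(318,142),(360,169))]);print('wrist',W)
for q in W: print(q-P[np.argmin(np.linalg.norm(P-q,axis=1))])
S=np.array([atz(s,285+a/5-.1,110+b/5-.1,Z) for a,b in((307,392),(247,367),(375,378),(248,337),(374,342))]);print('side',S)
for q in S: print(q-P[np.argmin(np.linalg.norm(P-q,axis=1))])
# plug flange centre in side: ellipse left 246 right 390 top edge ~198
print('flange', [atz(s,285+x/5-.1,110+227/5-.1,209.9-54.8+39) for x in (246,390)], 'dots',[atz(s,285+x/5-.1,110+y/5-.1,209.9-54.8+39) for x,y in ((277,222),(361,224))])
```

```text
[[ 37.2   5.1   0. ]
 [ 22.8 -29.9   0. ]
 [-14.3 -34.7   0. ]
 [-37.3  -5.1   0. ]
 [-23.1  29.8   0. ]
 [ 14.7  34.8   0. ]] [627.8  86.6 114. ] [37.6 37.6 37.5 37.7 37.7 37.8]
wrist [[605.6 115.8 114. ]
 [642.8 121.6 114. ]
 [665.9  92.  114. ]]
[ 0.8 -0.6  0. ]
[0.2 0.2 0. ]
[0.8 0.3 0. ]
side [[615.1  50.8 114. ]
 [595.5  85.4 114. ]
 [653.3  55.  114. ]
 [607.2 117.8 114. ]
 [668.2  93.1 114. ]]
[ 1.6 -1.1  0. ]
[5.  3.9 0. ]
[ 2.6 -1.7  0. ]
[2.5 1.5 0. ]
[3.1 1.4 0. ]
flange [array([591.3,  79.3, 194.1]), array([658.5,  59. , 194.1])] dots [array([607.8,  80.8, 194.1]), array([646.3,  66.5, 194.1])]
```

```bash
python3 -m handwheel '[[4,0,8,-0.002,0.003,-0.006],[3,0,8,0,0,-0.004],[0,0,8,0,0,0],[0,0,0,0,0,0],[0,0,0,0,0,0],[0,0,0,0,0,0]]' 
python3 rel.py 628.3 86.4 165 -18.8
```

```text
t: 8.95
tcp_pos: [626.8, 85.1, 180.4]
ee_rot: [[0.325, 0.946, -0.006], [0.946, -0.325, -0.001], [-0.002, -0.005, -1.0]]
force: [-0.7, 0.6, -0.6]
gripper_width: 0.156
t 8.95 tcp [626.8  85.1 180.4] z [-5.7e-03 -6.0e-04 -1.0e+00] yaw y -18.95 F [-0.7  0.6 -0.6] T [-0.1   0.07 -0.01] g 0.156
q [ 0.01  0.28  1.55 -0.    1.31  0.34]
shift in tool axes [ 1.8  1.1 15.4]
rotvec [-0.0051  0.0024 -0.0026]
```

```bash
python3 -m handwheel '[[2,1,3,-0.003,0.002,0],[0,0,3,-0.002,0,0],[0,0,3,0,0,0],[0,0,2,0,0,0],[0,0,0,0,0,0],[0,0,0,0,0,0]]' 
python3 rel.py 628.3 86.4 165 -18.8
python3 - <<'E'
from h import *
a=robot.grab_frame('side');b=robot.grab_frame('wrist')
cv2.imwrite('pics/q1.png',cv2.resize(a[120:200,305:385],None,fx=7,fy=7)[:,:,::-1]);cv2.imwrite('pics/q2.png',cv2.resize(b[90:320,220:410],None,fx=2.5,fy=2.5)[:,:,::-1])
E
```

```text
t: 9.45
tcp_pos: [628.9, 86.7, 168.8]
ee_rot: [[0.325, 0.946, 0.001], [0.946, -0.325, -0.0], [0.0, 0.001, -1.0]]
force: [-0.1, -0.4, -0.9]
gripper_width: 0.156
t 9.45 tcp [628.9  86.7 168.8] z [ 1.4e-03 -4.0e-04 -1.0e+00] yaw y -18.95 F [-0.1 -0.4 -0.9] T [-0.11  0.04 -0.02] g 0.156
q [ 0.01  0.29  1.56 -0.    1.28  0.34]
shift in tool axes [-0.5 -0.5  3.8]
rotvec [ 0.0014 -0.     -0.0026]
```

View pics/q1.png

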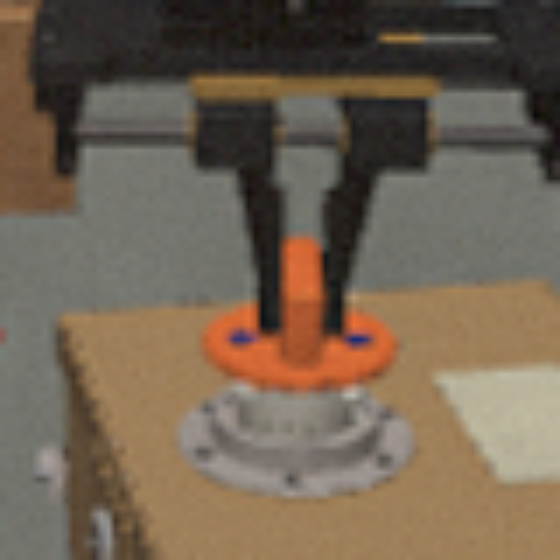

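View pics/q2.png

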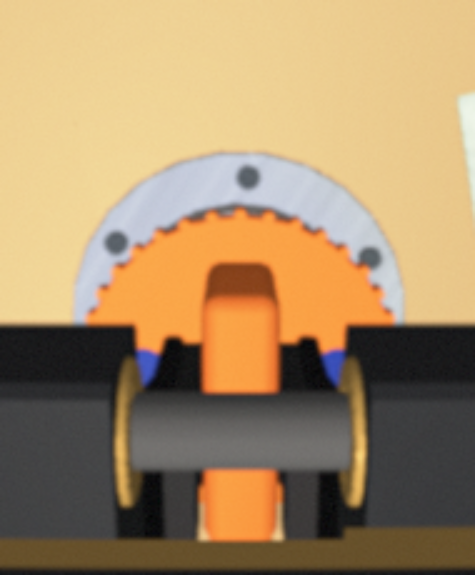

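```bash
python3 -m handwheel '[[0,0,2,0,0,0],[0,0,2,0,0,0],[0,0,1,0,0,0],[0,0,0,0,0,0],[0,0,0,0,0,0]]'; python3 rel.py 628.3 86.4 155 -18.8
```

```text
t: 9.97
tcp_pos: [629.3, 86.6, 164.0]
ee_rot: [[0.325, 0.946, 0.003], [0.946, -0.325, -0.0], [0.0, 0.003, -1.0]]
force: [-0.2, -0.2, -1.1]
gripper_width: 0.158
t 9.97 tcp [629.3  86.6 164. ] z [ 2.6e-03 -4.0e-04 -1.0e+00] yaw y -18.96 F [-0.2 -0.2 -1.1] T [-0.09  0.08  0.02] g 0.158
q [ 0.01  0.3   1.57 -0.    1.27  0.34]
shift in tool axes [-0.5 -0.9  9. ]
rotvec [ 0.0026 -0.0004 -0.0027]
```

```bash
python3 -m handwheel '[[0,-0.6,1.5,0.002,0,0],[0,0,1.5,0,0,0],[0,0,0,0,0,0],[0,0,0,0,0,0]]'|grep -v rot; 
python3 -m handwheel '[[0,0,1,0,0,0],[0,0,1,0,0,0],[0,0,0,0,0,0]]'|grep -v rot;python3 rel.py 628.3 86.4 155 -18.8
```

```text
t: 10.3
tcp_pos: [628.7, 86.8, 160.8]
force: [0.5, 0.2, -2.0]
gripper_width: 0.157
t: 10.55
tcp_pos: [628.7, 86.9, 158.6]
force: [-0.4, -0.2, -1.4]
gripper_width: 0.154
t 10.55 tcp [628.7  86.9 158.6] z [ 6.e-04  3.e-04 -1.e+00] yaw y -18.96 F [-0.4 -0.2 -1.4] T [-0.15  0.1  -0.01] g 0.154
q [0.01 0.3  1.57 0.   1.27 0.34]
shift in tool axes [-0.6 -0.3  3.6]
rotvec [ 0.0004 -0.0005 -0.0027]
```

```bash
for i in 1; do python3 -m handwheel '[[0,0,1,0,0,0],[0,0,0,0,0,0]]'|grep -v rot; done
python3 -m handwheel '[[0,0,1,0,0,0],[0,0,0,0,0,0]]'|grep -v rot
python3 -m handwheel '[[0,0,1,0,0,0],[0,0,0,0,0,0]]'|grep -v rot
```

```text
t: 10.72
tcp_pos: [629.0, 86.9, 158.3]
force: [-1.1, 0.2, -0.9]
gripper_width: 0.16
t: 10.88
tcp_pos: [629.1, 86.9, 158.2]
force: [-0.7, -0.2, -0.9]
gripper_width: 0.158
t: 11.05
tcp_pos: [629.3, 86.9, 158.2]
force: [-1.9, -0.7, 0.4]
gripper_width: 0.159
```

```bash
python3 -m handwheel '[[0,0,0,0,0,0],[0,0,0,0,0,0],[0,0,0,0,0,0]]' 0.19|grep -v rot; python3 rel.py 628.3 86.4 155 -18.8
python3 - <<'E'
from h import *
a=robot.grab_frame('side')
cv2.imwrite('pics/r1.png',cv2.resize(a[120:200,305:385],None,fx=7,fy=7)[:,:,::-1])
E
```

```text
t: 11.3
tcp_pos: [629.7, 86.9, 157.8]
force: [-0.3, -0.4, -0.6]
gripper_width: 0.187
t 11.3 tcp [629.7  86.9 157.8] z [ 3.4e-03  3.0e-04 -1.0e+00] yaw y -18.95 F [-0.3 -0.4 -0.6] T [-0.1   0.05  0.01] g 0.187
q [0.01 0.3  1.57 0.   1.26 0.34]
shift in tool axes [-0.9 -1.2  2.8]
rotvec [ 0.0032 -0.0014 -0.0026]
```

View pics/r1.png

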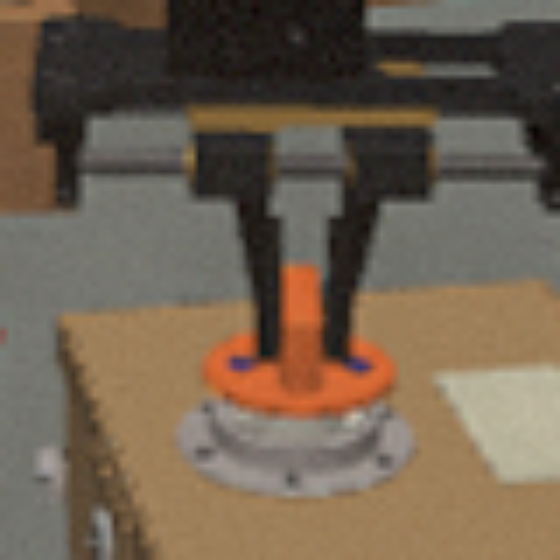

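```bash
cat > ht.py <<'E'
import sys
from h import *
s=robot.camera_params('side')
# bias from screws
P=np.array([[627.9,86.6,114.]]*6)+np.array([[37.2,5.1,0],[22.8,-29.9,0],[-14.3,-34.7,0],[-37.3,-5.1,0],[-23.1,29.8,0],[14.7,34.8,0]])
obs=[(305+292/7-.5,120+479/7-.5),(305+203/7-.5,120+454/7-.5),(305+386/7-.5,120+461/7-.5)]
d=[]
for o in obs:
    pr=np.array([proj(s,q) for q in P]);k=np.argmin(np.linalg.norm(pr-o,axis=1));d.append(np.array(o)-pr[k])
b=np.mean(d,0);print('bias',d)
u,v=float(sys.argv[1])/7+305-.5,float(sys.argv[2])/7+120-.5
for z in range(0,16,2): print(z,(np.array(proj(s,[628.1,86.6,124+z+5]))+b-[u,v]).round(2))
E
python3 ht.py 301 364.5
```

```text
bias [array([ 0.63887431, -0.26328335]), array([0.52097089, 0.13091658]), array([0.9378972 , 0.01835823])]
0 [-0.45  4.54]
2 [-0.42  3.83]
4 [-0.4   3.12]
6 [-0.37  2.41]
8 [-0.34  1.7 ]
10 [-0.32  0.99]
12 [-0.29  0.28]
14 [-0.26 -0.43]
```

```bash
python3 -m handwheel '[[-0.5,-1,0,0.003,0,0],[0,0,0,0,0,0]]' 0.19|grep -v rot; python3 rel.py 628.3 86.4 155 -18.8
python3 -m handwheel '[[0,0,0,0,0,0],[0,0,0,0,0,0],[0,0,0.5,0,0,0]]' 0|grep -v rot
python3 -m handwheel '[[0,0,1,0,0,-0.04],[0,0,1,0,0,-0.04],[0,0,1,0,0,-0.04]]' |grep -v rot; python3 rel.py 628.3 86.4 155 -18.8
```

```text
t: 11.52
tcp_pos: [628.4, 86.7, 157.3]
force: [0.1, -0.1, -0.5]
gripper_width: 0.188
t 11.52 tcp [628.4  86.7 157.3] z [-0.      0.0014 -1.    ] yaw y -18.95 F [ 0.1 -0.1 -0.5] T [-0.07  0.02 -0.01] g 0.188
q [0.01 0.3  1.57 0.   1.26 0.34]
shift in tool axes [-0.4 -0.   2.3]
rotvec [-0.0004 -0.0013 -0.0027]
t: 11.77
tcp_pos: [628.6, 86.7, 157.2]
force: [-1.9, -0.1, 3.8]
gripper_width: 0.156
t: 12.02
tcp_pos: [629.8, 85.5, 157.2]
force: [-4.2, -2.7, 4.8]
gripper_width: 0.159
t 12.02 tcp [629.8  85.5 157.2] z [ 3.3e-03 -6.0e-04 -1.0e+00] yaw y -11.93 F [-4.2 -2.7  4.8] T [-0.57  0.86 -0.23] g 0.159
q [ 0.01  0.3   1.57 -0.    1.26  0.22]
shift in tool axes [ 0.6 -1.6  2.2]
rotvec [ 0.0034 -0.0003  0.1199]
```

```bash
python3 -m handwheel '[[0,-0.8,0.5,0.003,0,-0.04],[0,-0.3,0.5,0,0,-0.04],[0,0,0.5,0,0,-0.04]]' |grep -v rot; python3 rel.py 628.3 86.4 155 -18.8
```

```text
t: 12.27
tcp_pos: [629.4, 85.0, 156.6]
force: [-0.3, 0.7, -1.3]
gripper_width: 0.161
t 12.27 tcp [629.4  85.  156.6] z [ 2.4e-03 -9.0e-04 -1.0e+00] yaw y -4.74 F [-0.3  0.7 -1.3] T [-0.1   0.09  0.08] g 0.161
q [ 0.01  0.3   1.57 -0.    1.26  0.09]
shift in tool axes [ 1.3 -1.2  1.6]
rotvec [0.0025 0.0004 0.2455]
```

```bash
python3 -m handwheel '[[0.6,-0.5,1,0,0,0],[0,0,1,0,0,0]]' |grep -v rot; python3 -m handwheel '[[0,0,1,0,0,0],[0,0,0,0,0,0]]' |grep -v rot; python3 rel.py 628.3 86.4 155 -18.8
```

```text
t: 12.43
tcp_pos: [628.7, 85.6, 154.1]
force: [-0.5, -0.5, -1.2]
gripper_width: 0.163
t: 12.6
tcp_pos: [628.1, 85.7, 152.1]
force: [0.4, -0.2, -1.0]
gripper_width: 0.157
t 12.6 tcp [628.1  85.7 152.1] z [ 4.e-04 -9.e-04 -1.e+00] yaw y -4.83 F [ 0.4 -0.2 -1. ] T [-0.07  0.1  -0.08] g 0.157
q [ 0.01  0.31  1.58 -0.    1.26  0.1 ]
shift in tool axes [ 0.7  0.1 -2.9]
rotvec [0.0006 0.0008 0.2439]
```

```bash
python3 -m handwheel '[[0,0,1,0,0,0],[0,0,0,0,0,0]]' |grep -v rot; python3 -m handwheel '[[0,0,0.7,0,0,0],[0,0,0,0,0,0]]' |grep -v rot;python3 -m handwheel '[[0,0,0.7,0,0,0],[0,0,0,0,0,0]]' |grep -v rot; python3 rel.py 628.3 86.4 155 -18.8
```

```text
t: 12.77
tcp_pos: [628.3, 85.7, 151.3]
force: [1.1, -0.5, -1.0]
gripper_width: 0.157
t: 12.93
tcp_pos: [628.4, 85.7, 151.3]
force: [0.2, 0.0, 0.2]
gripper_width: 0.16
t: 13.1
tcp_pos: [628.7, 85.7, 151.2]
force: [-0.2, 0.7, -0.5]
gripper_width: 0.16
t 13.1 tcp [628.7  85.7 151.2] z [ 0.0018 -0.001  -1.    ] yaw y -4.92 F [-0.2  0.7 -0.5] T [-0.02  0.19 -0.04] g 0.16
q [ 0.01  0.31  1.58 -0.    1.25  0.1 ]
shift in tool axes [ 0.7 -0.4 -3.8]
rotvec [0.0019 0.0006 0.2423]
```

```bash
python3 -m handwheel '[[0,-0.5,-1,0.002,0,0],[0,0,-1,0,0,0],[0,0,-1,0,0,0],[0,0,0,0,0,0]]' 0.2|grep -v rot; python3 rel.py 628.3 86.0 155 -18.8
python3 - <<'E'
from h import *
a=robot.grab_frame('side')
cv2.imwrite('pics/r2.png',cv2.resize(a[120:200,305:385],None,fx=7,fy=7)[:,:,::-1])
b=robot.grab_frame('wrist')
cv2.imwrite('pics/r3.png',cv2.resize(b[90:320,220:410],None,fx=2.5,fy=2.5)[:,:,::-1])
E
```

```text
t: 13.43
tcp_pos: [628.3, 85.8, 153.9]
force: [0.2, 0.6, -0.6]
gripper_width: 0.199
t 13.43 tcp [628.3  85.8 153.9] z [-0.e+00 -7.e-04 -1.e+00] yaw y -4.93 F [ 0.2  0.6 -0.6] T [-0.07  0.06 -0.04] g 0.199
q [ 0.01  0.31  1.58 -0.    1.26  0.1 ]
shift in tool axes [ 0.2 -0.  -1.1]
rotvec [1.000e-04 7.000e-04 2.421e-01]
```

View pics/r2.png

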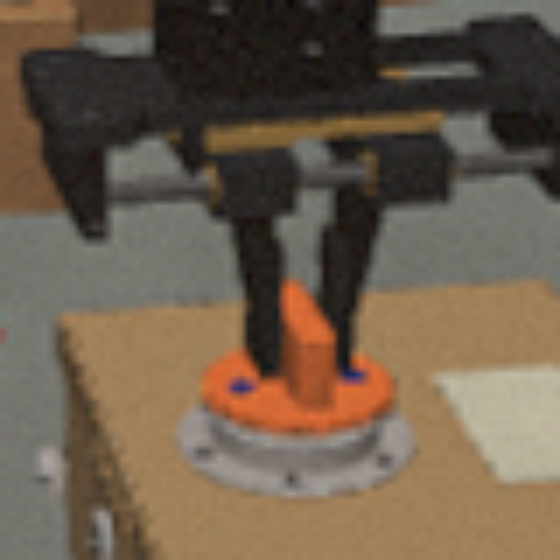

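View pics/r3.png

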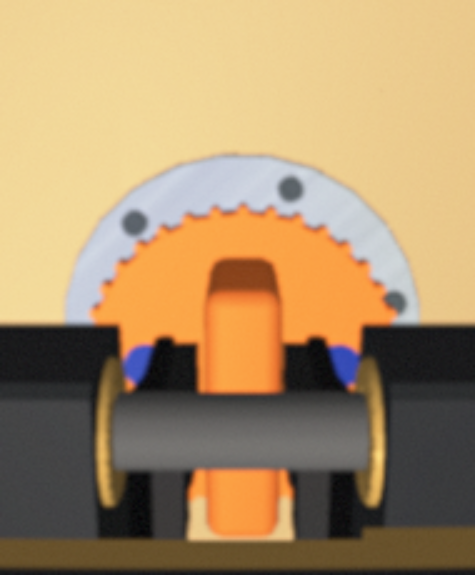

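```bash
python3 -m handwheel '[[0,0,-2,0,0,0],[0,0,-2,0,0,-0.03],[0,0,0,0,0,-0.07],[0,0,0,0,0,-0.07],[0,0,0,0,0,-0.07],[0,0,0,0,0,-0.07],[0,0,0,0,0,-0.07],[0,0,0,0,0,-0.07],[0,0,0,0,0,-0.07],[0,0,0,0,0,0]]' 0.19|grep -v rot; python3 rel.py 628.3 86.0 158 50
python3 - <<'E'
from h import *
b=robot.grab_frame('wrist')
cv2.imwrite('pics/r4.png',cv2.resize(b[90:320,220:410],None,fx=2.5,fy=2.5)[:,:,::-1])
E
```

```text
t: 14.37
tcp_pos: [628.9, 85.6, 159.2]
force: [1.2, -0.3, 0.4]
gripper_width: 0.191
t 14.37 tcp [628.9  85.6 159.2] z [ 1.4e-03 -9.0e-04 -1.0e+00] yaw y 26.27 F [ 1.2 -0.3  0.4] T [-0.05  0.05 -0.04] g 0.191
q [ 0.01  0.3   1.57 -0.    1.27 -0.45]
shift in tool axes [ 0.6 -0.4  1.2]
rotvec [ 0.0006  0.0016 -0.4141]
```

View pics/r4.png

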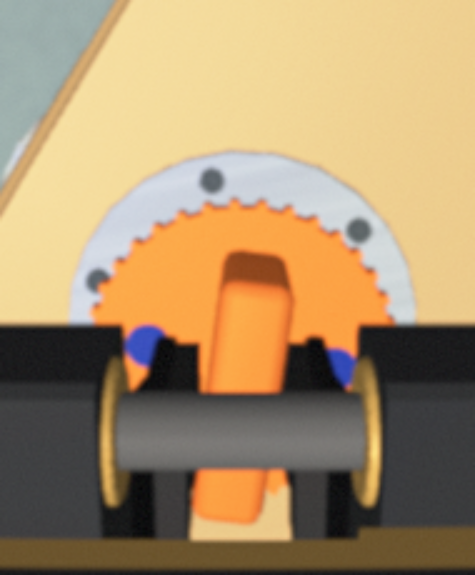

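```bash
python3 -m handwheel '[[0,-0.5,0,0,0,-0.07],[0,0,0,0,0,-0.07],[0,0,0,0,0,-0.07],[0,0,0,0,0,-0.07],[0,0,0,0,0,-0.07],[0,0,0,0,0,-0.07],[0,0,0,0,0,-0.07],[0,0,0,0,0,-0.07]]' |grep -v rot; python3 rel.py 628.3 86.0 158 80
python3 -m handwheel '[[0,0,0,0,0,-0.07],[0,0,0,0,0,-0.07],[0,0,0,0,0,-0.07],[0,0,0,0,0,-0.07],[0,0,0,0,0,-0.07],[0,0,0,0,0,-0.07],[0,0,0,0,0,0]]' |grep -v rot; python3 rel.py 628.3 86.0 158 90
python3 - <<'E'
from h import *
a=robot.grab_frame('side')
cv2.imwrite('pics/r5.png',cv2.resize(a[120:200,305:385],None,fx=7,fy=7)[:,:,::-1])
b=robot.grab_frame('wrist')
cv2.imwrite('pics/r6.png',cv2.resize(b[90:320,220:410],None,fx=2.5,fy=2.5)[:,:,::-1])
E
```

```text
t: 15.08
tcp_pos: [629.7, 85.8, 161.0]
force: [-0.7, 0.1, 0.8]
gripper_width: 0.191
t 15.08 tcp [629.7  85.8 161. ] z [ 4.7e-03  1.0e-04 -1.0e+00] yaw y 58.3 F [-0.7  0.1  0.8] T [ 0.01 -0.04 -0.05] g 0.191
q [ 0.01  0.3   1.57  0.    1.27 -1.01]
shift in tool axes [ 1.3 -0.6  3. ]
rotvec [ 0.0018  0.0044 -0.3788]
t: 15.67
tcp_pos: [630.4, 86.3, 162.5]
force: [-0.2, 0.0, -0.7]
gripper_width: 0.189
t 15.67 tcp [630.4  86.3 162.5] z [ 0.0068  0.0011 -1.    ] yaw y 82.66 F [-0.2  0.  -0.7] T [ 0.02 -0.01  0.01] g 0.189
q [ 0.01  0.3   1.57  0.    1.27 -1.43]
shift in tool axes [ 2.1 -0.6  4.5]
rotvec [ 0.0015  0.0067 -0.1281]
```

View pics/r5.png

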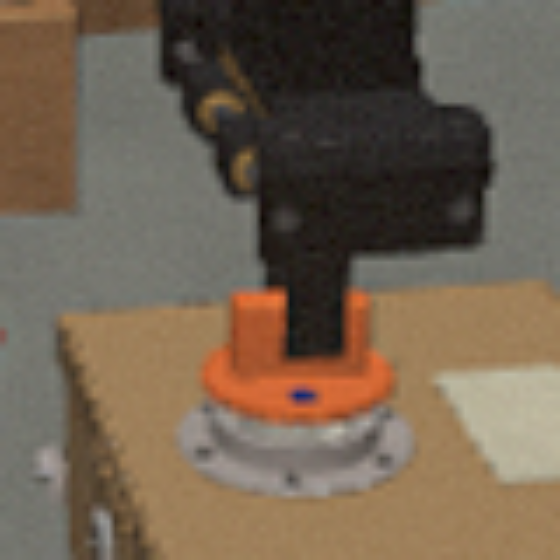

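View pics/r6.png

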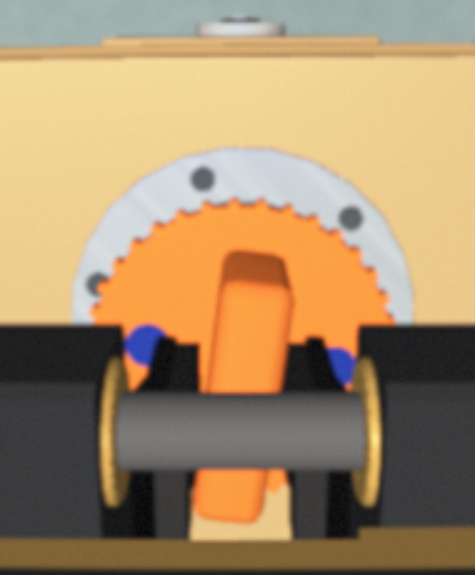

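```bash
python3 -m handwheel '[[-1,0,2,0,0.004,-0.06],[-1,0,1.5,0,0.003,-0.06],[0,0,1,0,0,-0.06],[0,0,0.2,0,0,-0.06],[0,0,0.2,0,0,-0.06],[0,0,0.2,0,0,-0.06],[0,0,0.2,0,0,-0.05]]' |grep -v rot; python3 rel.py 628.3 86.0 158 106
```

```text
t: 16.35
tcp_pos: [631.5, 86.0, 162.3]
force: [-1.8, -0.1, 2.8]
gripper_width: 0.19
t 16.35 tcp [631.5  86.  162.3] z [-0.0024  0.0016 -1.    ] yaw y 105.48 F [-1.8 -0.1  2.8] T [ 0.15  0.36 -0.09] g 0.19
q [ 0.01  0.31  1.56  0.    1.28 -1.83]
shift in tool axes [3.1 0.9 4.3]
rotvec [ 0.0022 -0.0019 -0.0091]
```

```bash
python3 -m handwheel '[[1,0.3,0,0,0,0.05],[1,0.3,0,0,0,0.05],[1,0.3,0,0,0,0.02],[0,0,0,0,0,0]]' |grep -v rot; python3 rel.py 628.3 86.0 158 98
python3 - <<'E'
from h import *
a=robot.grab_frame('side')
cv2.imwrite('pics/r7.png',cv2.resize(a[120:200,305:385],None,fx=7,fy=7)[:,:,::-1])
b=robot.grab_frame('wrist')
cv2.imwrite('pics/r8.png',cv2.resize(b[90:320,220:410],None,fx=2.5,fy=2.5)[:,:,::-1])
E
```

```text
t: 16.68
tcp_pos: [628.2, 86.3, 162.5]
force: [-0.2, -0.5, 0.4]
gripper_width: 0.192
t 16.68 tcp [628.2  86.3 162.5] z [-0.0025  0.0017 -1.    ] yaw y 97.72 F [-0.2 -0.5  0.4] T [0.05 0.02 0.05] g 0.192
q [ 0.01  0.3   1.57  0.    1.28 -1.69]
shift in tool axes [-0.1 -0.3  4.5]
rotvec [ 0.0021 -0.0023 -0.0048]
```

View pics/r7.png

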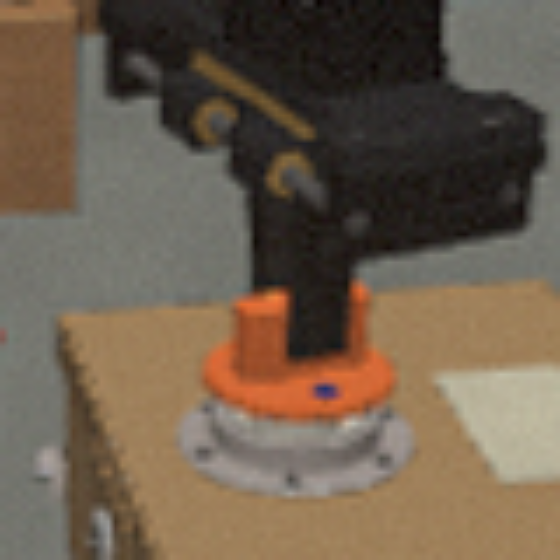

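View pics/r8.png

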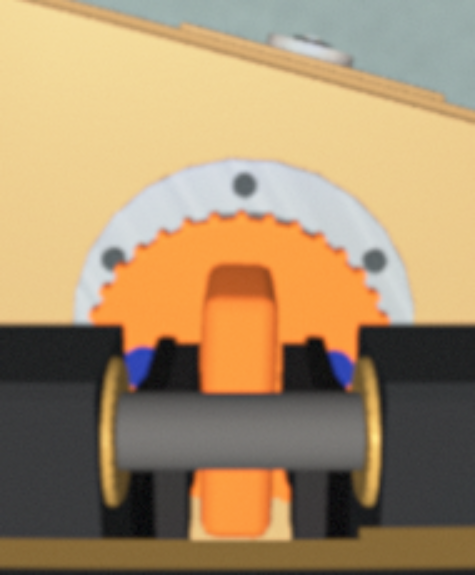

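```bash
python3 -m handwheel '[[0,0,2,0.002,-0.002,0],[0,0,2,0,0,0],[0,0,0.5,0,0,0],[0,0,0,0,0,0]]' |grep -v rot; python3 rel.py 628.3 86.0 158 98
```

```text
t: 17.12
tcp_pos: [628.5, 86.2, 157.4]
force: [-0.2, 0.7, 0.4]
gripper_width: 0.194
t 17.12 tcp [628.5  86.2 157.4] z [ 1.e-04 -2.e-04 -1.e+00] yaw y 97.82 F [-0.2  0.7  0.4] T [ 0.05 -0.01  0.01] g 0.194
q [ 0.01  0.3   1.57 -0.    1.26 -1.7 ]
shift in tool axes [ 0.2 -0.1 -0.6]
rotvec [-0.0003  0.0001 -0.0032]
```

```bash
python3 -m handwheel '[[0,0,0,0,0,0],[0,0,0,0,0,0],[0,0,0.5,0,0,0],[0,0,0.7,0,0,0]]' 0 |grep -v rot; python3 -m handwheel '[[0,0,0.7,0,0,-0.03],[0,0,0.7,0,0,-0.03],[0,0,0.7,0,0,-0.03]]' |grep -v rot;python3 rel.py 628.3 86.0 158 98
```

```text
t: 17.45
tcp_pos: [628.5, 86.2, 157.1]
force: [-4.0, 0.4, 5.8]
gripper_width: 0.159
t: 17.7
tcp_pos: [629.2, 86.0, 157.3]
force: [-2.8, 0.0, 4.4]
gripper_width: 0.156
t 17.7 tcp [629.2  86.  157.3] z [ 2.1e-03 -6.0e-04 -1.0e+00] yaw y 103.09 F [-2.8  0.   4.4] T [-0.01  0.55 -0.17] g 0.156
q [ 0.01  0.3   1.57 -0.    1.26 -1.79]
shift in tool axes [ 0.9  0.2 -0.7]
rotvec [-0.001   0.002   0.0889]
```

```bash
python3 -m handwheel '[[0.4,0,0.5,0,0,-0.03],[0.2,0,0.5,0,0,-0.03],[0,0,0.5,0,0,-0.03]]' |grep -v rot; 
python3 -m handwheel '[[0,0,0.5,0,0,-0.03],[0,0,0.5,0,0,-0.03],[0,0,0.5,0,0,-0.03]]' |grep -v rot;python3 rel.py 628.3 86.0 158 98
```

```text
t: 17.95
tcp_pos: [628.8, 85.8, 157.4]
force: [-2.3, -0.2, 3.8]
gripper_width: 0.157
t: 18.2
tcp_pos: [628.6, 85.9, 156.1]
force: [0.2, -0.2, -0.8]
gripper_width: 0.161
t 18.2 tcp [628.6  85.9 156.1] z [ 2.8e-03 -3.0e-04 -1.0e+00] yaw y 113.88 F [ 0.2 -0.2 -0.8] T [ 0.05  0.03 -0.04] g 0.161
q [ 0.01  0.3   1.58 -0.    1.26 -1.98]
shift in tool axes [ 0.2  0.2 -1.9]
rotvec [-0.0011  0.0026  0.2771]
```

Drop begins at about 112°. Follow it down without turning.

```bash
python3 -m handwheel '[[0,0,1,0,0.002,0],[0,0,1,0,0,0],[0,0,1,0,0,0],[0,0,1,0,0,0]]' |grep -v rot; 
python3 -m handwheel '[[0,0,0.7,0,0,0],[0,0,0.7,0,0,0],[0,0,0.7,0,0,0]]' |grep -v rot;python3 rel.py 628.3 86.0 150 113
```

```text
t: 18.53
tcp_pos: [628.4, 85.9, 151.1]
force: [-3.6, -0.5, 8.6]
gripper_width: 0.158
t: 18.78
tcp_pos: [628.4, 85.9, 151.1]
force: [-2.7, -1.0, 4.9]
gripper_width: 0.159
t 18.78 tcp [628.4  85.9 151.1] z [ 3.0e-04 -1.2e-03 -1.0e+00] yaw y 113.73 F [-2.7 -1.   4.9] T [0.15 0.69 0.09] g 0.159
q [ 0.01  0.31  1.58 -0.    1.25 -1.97]
shift in tool axes [0.1 0.1 1.1]
rotvec [-0.0013 -0.0002  0.0128]
```

```bash
python3 -m handwheel '[[0.2,0,0.2,0,0,0.05],[0,0,0.3,0,0,0.05],[0,0,0.3,0,0,0.05],[0,0,0.3,0,0,0.05],[0,0,0.3,0,0,0.05]]' |grep -v rot; 
python3 -m handwheel '[[0,0,0.3,0,0,0.05],[0,0,0.3,0,0,0.05],[0,0,0.3,0,0,0.05]]' |grep -v rot;python3 rel.py 628.3 86.0 150 113
```

```text
t: 19.2
tcp_pos: [629.3, 86.1, 150.3]
force: [-0.3, 2.3, 2.4]
gripper_width: 0.161
t: 19.45
tcp_pos: [629.8, 87.8, 149.9]
force: [-2.7, 0.9, 1.9]
gripper_width: 0.156
t 19.45 tcp [629.8  87.8 149.9] z [ 0.0048  0.002  -1.    ] yaw y 89.71 F [-2.7  0.9  1.9] T [0.1  0.54 0.1 ] g 0.156
q [ 0.01  0.31  1.58  0.    1.25 -1.55]
shift in tool axes [ 1.5 -1.8 -0.1]
rotvec [ 0.001   0.0052 -0.4065]
```

```bash
python3 -m handwheel '[[0.6,-0.7,0.2,0.001,0.003,0.05],[0.3,-0.4,0.3,0,0.002,0.05],[0,0,0.3,0,0,0.05],[0,0,0.3,0,0,0.05]]' |grep -v rot; 
python3 -m handwheel '[[0,0,0.3,0,0,0.05],[0,0,0.3,0,0,0.05],[0,0,0.3,0,0,0.05],[0,0,0.3,0,0,0.05]]' |grep -v rot;python3 rel.py 628.3 86.0 150 113
```

```text
t: 19.78
tcp_pos: [629.9, 87.9, 149.3]
force: [-3.6, 0.7, 2.9]
gripper_width: 0.16
t: 20.12
tcp_pos: [629.6, 88.3, 148.6]
force: [-2.4, -0.2, 2.1]
gripper_width: 0.163
t 20.12 tcp [629.6  88.3 148.6] z [ 0.0022  0.0025 -1.    ] yaw y 65.57 F [-2.4 -0.2  2.1] T [-0.05  0.34  0.06] g 0.163
q [ 0.01  0.31  1.58  0.    1.25 -1.13]
shift in tool axes [ 0.3 -2.6 -1.5]
rotvec [ 0.0026  0.0023 -0.8278]
```

```bash
python3 -m handwheel '[[0.2,-0.8,0.3,0.002,0.002,0.05],[0,-0.5,0.3,0,0,0.05],[0,-0.3,0.3,0,0,0.05],[0,0,0.3,0,0,0.05]]' |grep -v rot; 
python3 -m handwheel '[[0,0,0.3,0,0,0.05],[0,0,0.3,0,0,0.05],[0,0,0.3,0,0,0.05]]' |grep -v rot;python3 rel.py 628.3 86.0 150 113
```

```text
t: 20.45
tcp_pos: [630.0, 87.6, 147.9]
force: [-2.3, 0.6, 3.7]
gripper_width: 0.16
t: 20.7
tcp_pos: [629.8, 88.0, 147.3]
force: [-1.4, 0.8, 2.5]
gripper_width: 0.158
t 20.7 tcp [629.8  88.  147.3] z [ 0.0027  0.0026 -1.    ] yaw y 44.43 F [-1.4  0.8  2.5] T [-0.12  0.34  0.09] g 0.158
q [ 0.01  0.31  1.58  0.    1.25 -0.76]
shift in tool axes [-0.4 -2.5 -2.7]
rotvec [ 0.0032  0.0022 -1.1968]
```

```bash
python3 -m handwheel '[[0,-0.5,0.2,0.002,0.002,0.04],[0,-0.4,0.2,0,0,0.04],[0,-0.2,0.2,0,0,0.04],[0,0,0.2,0,0,0.04]]' |grep -v rot;python3 rel.py 628.3 86.0 150 113; 
python3 -m handwheel '[[0,0,0.2,0,0,0.04],[0,0,0.2,0,0,0.04],[0,0,0.2,0,0,0.04],[0,0,0.2,0,0,0.04]]' |grep -v rot;python3 rel.py 628.3 86.0 150 113
```

```text
t: 21.03
tcp_pos: [630.0, 87.6, 146.8]
force: [-1.1, 0.7, 1.8]
gripper_width: 0.16
t 21.03 tcp [630.   87.6 146.8] z [ 0.0026  0.0029 -1.    ] yaw y 34.71 F [-1.1  0.7  1.8] T [-0.04  0.37  0.07] g 0.16
q [ 0.01  0.32  1.58  0.    1.24 -0.59]
shift in tool axes [-0.3 -2.3 -3.2]
rotvec [ 0.0038  0.0019 -1.3665]
t: 21.37
tcp_pos: [630.0, 87.7, 146.2]
force: [-0.5, -1.0, 1.8]
gripper_width: 0.162
t 21.37 tcp [630.   87.7 146.2] z [ 0.0027  0.0026 -1.    ] yaw y 25.03 F [-0.5 -1.   1.8] T [-0.19  0.26  0.08] g 0.162
q [ 0.01  0.32  1.58  0.    1.24 -0.42]
shift in tool axes [-0.8 -2.3 -3.8]
rotvec [ 0.0037  0.0017 -1.5353]
```

```bash
python3 -m handwheel '[[0,0,0.2,0.002,0.002,0.03],[0,0,0.1,0,0,0.03],[0,0,0.1,0,0,0.03]]' |grep -v rot;python3 rel.py 628.3 86.0 150 113; 
python3 -m handwheel '[[0,0,0.1,0,0,0.03],[0,0,0.1,0,0,0.03],[0,0,0.1,0,0,0.03]]' |grep -v rot;python3 rel.py 628.3 86.0 150 113
```

```text
t: 21.62
tcp_pos: [630.0, 88.1, 146.0]
force: [-1.6, 0.6, 2.9]
gripper_width: 0.16
t 21.62 tcp [630.   88.1 146. ] z [ 0.      0.0039 -1.    ] yaw y 19.55 F [-1.6  0.6  2.9] T [0.03 0.4  0.14] g 0.16
q [ 0.01  0.32  1.58  0.    1.25 -0.33]
shift in tool axes [-1.4 -2.3 -4. ]
rotvec [ 0.0041 -0.0017 -1.6309]
t: 21.87
tcp_pos: [629.8, 88.3, 145.9]
force: [-0.9, -0.7, 1.3]
gripper_width: 0.158
t 21.87 tcp [629.8  88.3 145.9] z [-2.0e-04  3.8e-03 -1.0e+00] yaw y 14.13 F [-0.9 -0.7  1.3] T [-0.21  0.3   0.08] g 0.158
q [ 0.01  0.32  1.58  0.    1.25 -0.23]
shift in tool axes [-1.9 -2.1 -4.1]
rotvec [ 0.0037 -0.0021 -1.7256]
```

```bash
for i in 1; do python3 -m handwheel '[[0,0,0,0,0,0.025],[0,0,0,0,0,0.025]]' |grep force;python3 rel.py 628.3 86.0 150 113|head -1; done
python3 -m handwheel '[[0,0,0,0,0,0.025],[0,0,0,0,0,0.025]]' |grep force;python3 rel.py 628.3 86.0 150 113|head -1
```

```text
force: [-1.6, 0.6, 1.0]
t 22.03 tcp [629.8  88.3 145.9] z [-1.0e-04  3.3e-03 -1.0e+00] yaw y 11.12 F [-1.6  0.6  1. ] T [-0.21  0.19  0.17] g 0.153
force: [-0.6, 0.8, 1.3]
t 22.2 tcp [629.8  88.4 145.8] z [ 1.0e-04  2.7e-03 -1.0e+00] yaw y 8.13 F [-0.6  0.8  1.3] T [-0.29  0.22  0.23] g 0.157
```

```bash
python3 -m handwheel '[[0,0,0,0,0,0.02],[0,0,0,0,0,0.02]]' |grep force;python3 rel.py 628.3 86.0 150 113|head -1
python3 -m handwheel '[[0,0,0,0,0,0.02],[0,0,0,0,0,0.02]]' |grep force;python3 rel.py 628.3 86.0 150 113|head -1
```

```text
force: [-1.7, 0.4, 1.8]
t 22.37 tcp [629.7  88.4 145.7] z [-0.     0.002 -1.   ] yaw y 5.73 F [-1.7  0.4  1.8] T [-0.3   0.29  0.23] g 0.157
force: [-1.8, 0.9, 1.9]
t 22.53 tcp [629.6  88.4 145.7] z [-4.0e-04  1.6e-03 -1.0e+00] yaw y 3.28 F [-1.8  0.9  1.9] T [-0.29  0.29  0.39] g 0.158
```

```bash
python3 -m handwheel '[[0,0,0,0,0,0.02],[0,0,0,0,0,0.02]]' |grep force;python3 rel.py 628.3 86.0 150 113|head -1
python3 -m handwheel '[[0,0,0,0,0,0.02],[0,0,0,0,0,0.02]]' |grep force;python3 rel.py 628.3 86.0 150 113|head -1
python3 - <<'E'
from h import *
b=robot.grab_frame('wrist')
cv2.imwrite('pics/z1.png',cv2.resize(b[90:320,220:410],None,fx=2.5,fy=2.5)[:,:,::-1])
pose()
E
```

```text
force: [-2.6, -1.2, 2.1]
t 22.7 tcp [629.3  88.3 145.7] z [-8.0e-04  1.1e-03 -1.0e+00] yaw y 0.82 F [-2.6 -1.2  2.1] T [-0.29  0.32  0.62] g 0.159
force: [-1.7, -2.3, 2.0]
t 22.87 tcp [629.3  88.2 145.7] z [-9.e-04  6.e-04 -1.e+00] yaw y -1.65 F [-1.7 -2.3  2. ] T [-0.76  0.28  0.73] g 0.161
t 22.92 tcp [629.3  88.2 145.7] z [-9.e-04  6.e-04 -1.e+00] yaw y -1.73 F [-1.2 -1.8  2.2] T [-0.32  0.27  0.76] g 0.164
q [0.01 0.32 1.58 0.   1.25 0.04]
```

View pics/z1.png

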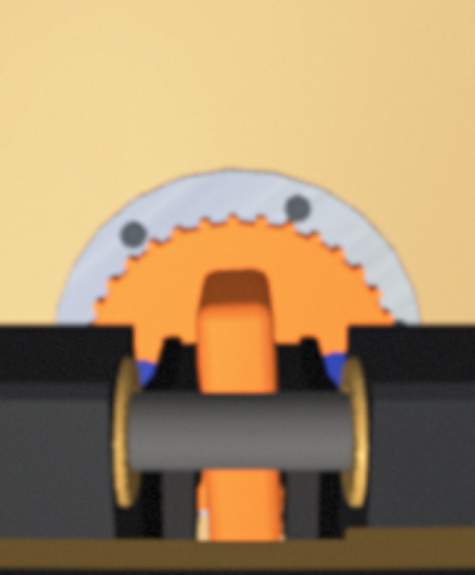

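```bash
python3 -m handwheel '[[0,0,0,0,0,0],[0,0,0,0,0,0],[0,0,0,0,0,0],[0,0,0,0,0,0]]' 0.5|grep -v rot
python3 -m handwheel '[[0,0,-5,0,0,0],[0,0,-15,0,0,0],[0,0,-25,0,0,0],[0,0,-25,0,0,0],[0,0,-25,0,0,0],[-20,0,-10,0,0,0],[-30,0,0,0,0,0],[-30,0,0,0,0,0],[-30,0,0,0,0,0],[-10,0,0,0,0,0],[0,0,0,0,0,0],[0,0,0,0,0,0]]' |grep -v rot
python3 - <<'E'
from h import *
pose()
a=robot.grab_frame('side')
cv2.imwrite('pics/f1.png',cv2.resize(a[120:200,305:385],None,fx=7,fy=7)[:,:,::-1])
b=robot.grab_frame('wrist');cv2.imwrite('pics/f2.png',b[:,:,::-1])
t=robot.grab_frame('top');cv2.imwrite('pics/f3.png',t[:,:,::-1])
E
```

```text
t: 23.25
tcp_pos: [630.0, 88.2, 145.0]
force: [0.8, -0.2, -0.5]
gripper_width: 0.388
t: 24.25
tcp_pos: [626.5, -34.6, 258.6]
force: [0.5, -0.0, 0.6]
gripper_width: 0.5
t 24.25 tcp [626.5 -34.6 258.6] z [ 0.0049  0.0038 -1.    ] yaw y -1.93 F [ 0.5 -0.   0.6] T [-0.11  0.04 -0.02] g 0.5
q [-0.18  0.21  1.49  0.    1.44 -0.15]
```

View pics/f1.png

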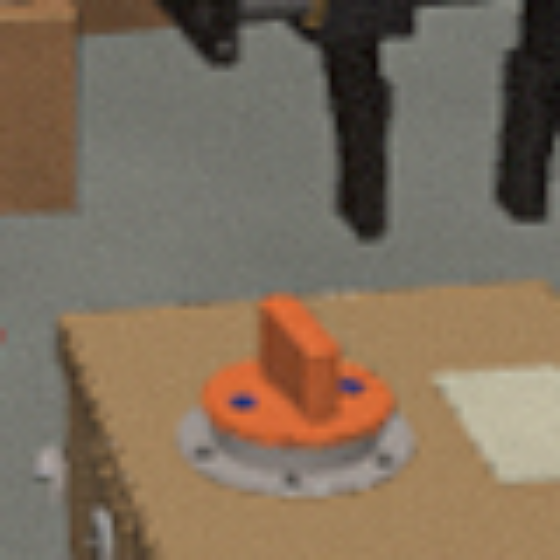

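View pics/f2.png

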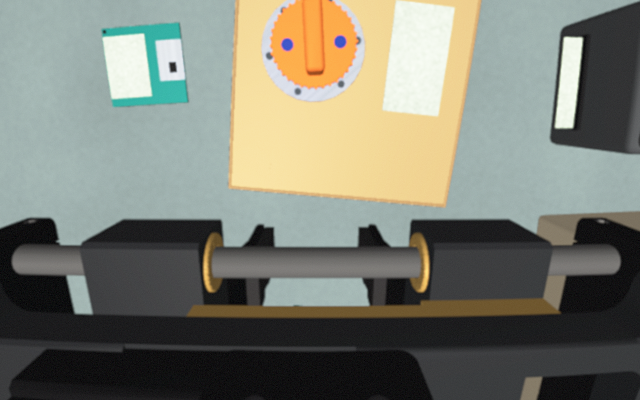

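View pics/f3.png

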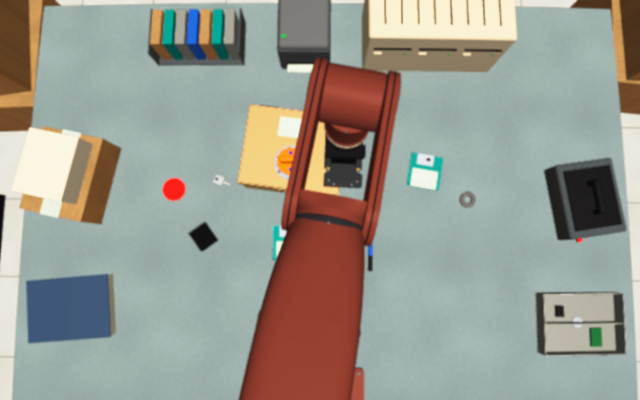

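Run:
```python
from h import *
pose(); print(robot.close_job())
```

```text
t 24.4 tcp [626.4 -33.2 258.2] z [ 0.0044  0.0039 -1.    ] yaw y -1.8 F [ 0.3 -0.5 -0. ] T [-0.06  0.   -0.09] g 0.498
q [-0.18  0.21  1.49  0.    1.44 -0.15]
the job is handed in; nothing more can be done
None
```

The plug is screwed home in the neck and released, and I handed the job in at 24.4 s. No verdict was reported.

**What I did**
- I set the plug upright in the neck. It came to rest near the top of the thread and dropped in after only a short backward turn.
- I wasn't sure that first rest counted as reaching the top, so I turned it back about another 120°, mostly in loose fingers with only its weight on the thread. It reached the top a second time and I followed the 6 to 7 mm drop down by hand.
- I then screwed it about 115° forward, until the reaction torque was about 0.75 N m. After that I let go and backed the arm away.

**Last checks**
- **Height and fit:** in the side picture the flange had come down about 5.0 mm from the drop-in height, so it is at about 0 mm on the rim and looks flat.
- **Forces:** the highest wrist force I read while the plug was in the neck was about 9 N.
- **Robot:** the arm is clear and touching nothing.
- **Bystanders:** every one I could see lies where it was. The arm hides most of one diskette and most of the marker in the last top picture.

**Open points**
- **Heights:** the camera heights are only good to about 1 mm.
- **Off-centre:** the last gripped position was about 2 mm from my estimate of the neck's centre, compared with a side play of 1.4 mm. That is within the 3 mm limit.
- **Release:** the bar may have sprung back 2 to 3° on release. The torque there had read about 0.6 N m, so it should still be snug. I could not measure the clamping force directly.
- **My error:** during the loose turn I shifted the fingers the wrong way once, about 3 mm off centre with 3 N on them, and corrected it straight away.

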